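# Clamp a moisture tin with a recessed hex screw

## Robot

A 6-joint arm with a two-finger parallel gripper is mounted at the origin on a cart in front of the work surface, level with it; the furniture and walls round the work are solid. World frame = base frame: x ahead of the robot, y to its left, z up, the work surface at z = 0. Lengths are in mm, angles in rad, forces in N, time in s.
With the tool pointing down it reaches from about 300 to 775 mm from the base axis. Payload 14.6 kg.
Tool frame: the origin (TCP) lies at the very end of the fingers, on their centre line; the grasp point (between the pads) lies 19 mm behind it (manip.grip_point_offset is the distance from the TCP to the grasp point, in mm); z points along the fingers, y is the line along which they close (so a half turn about z gives the same grasp; the last joint's range is limited). The gripper opens to 94 mm and grips with 3 to 60 N. Pads are 16 mm wide; open, the fingers measure 119 mm over their backs; the gripper's body (75 mm by 177 mm) begins 78 mm behind the grasp point.
Start: joints at [-1.226, 0.3, 1.521, -0, 1.321, -0.067], TCP at [220.135, -504.014, 205.446] pointing down, gripper open.
Joint ranges: [-3.03, 3.03], [-0.79, 2.21], [0.23, 2.52], [-1.04, 4.18], [0, 3.07], [-2.55, 2.55]. Speed limits (rad/s): [2.22, 2.22, 2.57, 3.14, 3.14, 3.14].

## Interface

Orientations are given as [roll, pitch, yaw] about the fixed x, y, z axes, in that order (R = Rz(yaw) Ry(pitch) Rx(roll)).
In Python, from cell import telemetry, eyes, manip gives the robot as it stands.
- The arm moves only by the tool play_rows, never from a script. Its arguments are lists of equal length, an entry for each row: "translation": the shift along the world's x, y, z in m, a list of three; "yaw": the turn about the world's z in rad. A call has 1 to 12 rows; each row is the pose to reach, as a shift and turn from the pose commanded when the call began; what a row does not reach only later rows make up. A row lasts 1/8 s, in which the tool goes at most 62.5 mm and 10.7 degrees, less where a joint would pass 70% of its speed; a pose out of reach is approached as far as the arm can. A call with a gripper value outside its range is refused whole. "hand" is the opening, from 0 (shut) to 1 (fully open), set as the call begins (left out, the last holds). The fingers move at their own pace and stop on an object; "force" is the grip in N (left out, the last holds). Time passes only in rows, so rows that repeat a pose let the fingers close. It gives the time, the measured TCP pose, the force, the opening and the grip force at its end, in the units of the state.
- telemetry.read_state(): the state, without advancing time (a new reading comes with each control period).
- eyes.camera(name): name is "scene" or "top" or "wrist"; returns a dict with "pixels" (384x512x3 uint8, red, green, blue), "fx", "fy", "cx", "cy" (pixels), "cam_to_world" (4x4, takes a point from camera to world coordinates); the wrist camera has in their place "T_tool_cam" (4x4, takes a point from camera to tool coordinates, whose origin is the TCP and whose axes are the flange's). Camera axes: x right, y up, looking along -z (the intrinsics and any distortion apply to the point x, -y, -z); pixel columns grow to the right and rows downward; lengths in mm; the calibration is good to about 2 mm. A picture is of the moment at which its call begins: read the wrist's pose just before it. There is no depth.
- manip.sign_off(): hands the job in; it is judged then, once.
The state is a dict: "clock": time; "joints": joint angles; "qd": joint speeds; "effort": joint torques, N m; "eef_pos": TCP position; "eef_rot": TCP orientation; "wrist_force": force on the tool from outside, world axes, zero at the start; "moment": the same for the moment, N m; "finger_gap": finger opening in mm; "finger_force": force on a finger pad.
Only numpy, scipy, OpenCV 4.12 (cv2) and the standard library are available. Lean on these libraries where they do the work, as an engineer would, in place of code of your own. Each camera call takes 0.05 s, during which the arm holds its last target. There are 200 camera calls.

## Task

Take the hex key out of its wooden holder, find the recessed hex socket of the tin clamp with it and let it drop fully in, pressing only gently. Turn the screw clockwise in quarter turns, letting go of the key after each for a fresh grip, until the screw comes up against its stop and the rubber foot holds the tin down; do not force it past the stop, and leave the key standing in the socket. Leave the tin in its place and the other things on the bench alone.

Things in the scene. Friction and masses are not known exactly. Their poses are not given: they have to be found in the camera images.
- key: Hex key, 80 mm tall, 0.18 kg, standing upright and loose in the holder: steel hexagonal shank, 20 mm across flats, 50 mm long (end bevelled by 1.3 mm), below a black grip 30 x 30 mm square, 30 mm high. Origin: centre of the shank's lower end face; z up along the shank; x and y square to the grip's flat sides. Two facing corners of the hexagon lie on the x axis.
- key_grip (a point): Middle of the key's square black grip, 65 mm above the key's origin.
- holder: Light wooden block 60 x 60 x 30 mm, fixed, with a round hole of 28 mm, 22 mm deep, in which the key stands. Origin: centre of the underside.
- clamp: Grey tin clamp, fixed: a block 72 x 72 mm, 50 mm high, with a round recess of 52 mm diameter in its top. Origin: below the centre of the recess, at bench level, z up. A base plate 8 mm thick runs on in +x to 114 mm and carries the tin at x = 84 mm.
- recess (a point): Centre of the recess, level with the block's top (50 mm). In the recess, 7 mm down, lies the flat top of a steel captive screw head, 40 mm wide. The head floats: its axis stands up to 3.5 mm off this centre in x and in y, and its hexagon points any way (neither is given; only turning changes). The key turns freely by about 0.1 rad in it, and stands by itself when let go.
- recess_floor (a point): Level of the socket's floor, 24 mm above the bench, below the centre of the recess. The hex socket is 21 mm across flats, with straight walls from 24 to 38 mm above the bench, then a lead-in bevel that opens to 30 mm across flats at 43 mm. A key that hangs part way in under side or turning load drops once the load is taken off or it is let go.
- screw (a joint): Turning of the screw in rad, 0 to 3.0, growing clockwise seen from above (against a positive turn about z). Starts between 0.1 and 0.7; 3.0 is the hard stop, where the clamp is tight and the moment rises steeply. It takes about 0.1 N m to turn, 0.17 N m in the last 0.2 rad, and stays where it is left. The strap comes down 4 mm per rad.
- strap_foot (a point): Middle of the underside of the round rubber foot (16 mm) below the clamp's dark steel strap, 84 mm from the clamp's origin along its +x. The strap's top is 13 mm above this point, at most 56 mm over the bench. It goes down as the screw is turned clockwise.
- strap: The dark steel strap that slides up and down on the clamp and carries the foot. Its origin coincides with the clamp's when the screw is at 0 and goes down with it.
- tin: Round white moisture tin, 58 mm wide, 27 mm high, 40 g, loose on the clamp's base plate below the strap's foot. Origin: centre of the underside.
- vial: Bystander: small vial with a white cap, 30 x 64 mm, to the right of the clamp. Origin: centre of the underside.
- cup: Bystander: translucent cup, 52 x 76 mm, beyond the clamp. Origin: centre of the underside.
- stamp: Bystander: stamp with a wooden handle, 62 mm high, in front of the holder. Origin: centre of the underside.
- spare_tin: Bystander: smaller white tin, 52 x 27 mm, in front of the holder. Origin: centre of the underside.
There are look-alikes about, which are no part of the job. Leave any orange look-alike of the tin alone. Of the things that look like the clamp, the largest one is meant.

How it is judged (in metres and radians):
On the way, in this order (a step that is already met when the one before it is completed fails the run):
1. the key has dropped into the socket (z of key in the frame of clamp below 0.028 m and horizontal distance between key and clamp below 0.009 m), for 0.2 s.
2. after about a quarter turn the key is let go, standing in the socket, for a fresh grip (all of step 1 and value of joint screw between 1.2 and 2.75 rad and contact force between the fingers and key below 0.5 N), for 0.1 s.
3. the screw is turned up to its stop (value of joint screw above 2.9 rad), for 0.1 s.
At the end, for the whole second after the job is handed in: The screw is within 0.12 rad of its stop, the foot presses the tin with more than 2 N, and the key stands let go and at rest in the socket, its end within 4 mm of the socket floor, leaning less than 0.2 rad (all of step 1 and value of joint screw above 2.88 rad and contact force between strap and tin above 2 N and angle between key's own z axis and vertical below 0.2 rad and linear speed of key below 0.03 m/s); the robot touches nothing.
It fails at once if the key is pressed hard while it is not yet seated: more than 45 N in all contacts between key and screw (z of key in the frame of clamp above 0.03 m and contact force between key and screw above 45 N).
It fails at once if the screw is forced past its stop: more than 80 N in all contacts between key and screw (value of joint screw above 2.8 rad and contact force between key and screw above 80 N).
It fails at once if the key is pushed hard against the clamp's block (contact force between key and clamp above 30 N).
It fails at once if the robot hits the clamp or the tin (contact force between the arm and clamp above 10 N or contact force between the arm and strap above 10 N or distance of tin from where it was at the start of the episode above 0.015 m).
It fails at once if a bystander is shifted by more than 20 mm (distance of any of vial, cup, stamp, spare_tin from where it was at the start of the episode above 0.02 m).
It also fails if it takes over 61 s, if anything falls off the work surface, if the arm or the gripper's body presses on something with over 40 N, if the wrist force passes 120 N, or if a joint passes its speed limit or range.

## Working session

There is one attempt and no reset: what is moved stays moved. The work goes in short steps, Python scripts to look and compute and a tool call to move; the robot and the scene stay as the last step left them, time stands still between calls to the robot, and variables do not carry over. Pictures are saved under pics/ and viewed, at most 10 in all, crops included, and the job is handed in when it is done.

Besides the shell and the picture viewer there is one more tool, called after "Emit:" as name(argument=value, ...) on one line, values as JSON. play_rows: Moves the arm, as the interface text tells. Its arguments: {"type":"object","properties":{"translation":{"type":"array","items":{"type":"array","items":{"type":"number"}}},"yaw":{"type":"array","items":{"type":"number"}},"hand":{"type":"number"},"force":{"type":"number"}},"required":["translation","yaw"]}

```bash
mkdir -p pics; ls
cat > h.py <<'E'
import numpy as np, cv2
from cell import telemetry, eyes, manip
from scipy.spatial.transform import Rotation as R
def snap(n,f=None):
    s=telemetry.read_state(); c=eyes.camera(n)
    if n=="wrist":
        T=np.eye(4); T[:3,:3]=R.from_euler('xyz',s["eef_rot"]).as_matrix(); T[:3,3]=s["eef_pos"]
        c["cam_to_world"]=T@np.array(c["T_tool_cam"])
    c["cam_to_world"]=np.array(c["cam_to_world"])
    if f: cv2.imwrite("pics/"+f,c["pixels"][:,:,::-1])
    return c
def ray(c,u,v,z):
    M=c["cam_to_world"]; d=M[:3,:3]@np.array([(u-c["cx"])/c["fx"],-(v-c["cy"])/c["fy"],-1]); o=M[:3,3]
    return (o+d*(z-o[2])/d[2])
def proj(c,p):
    M=np.linalg.inv(c["cam_to_world"]); q=M[:3,:3]@np.array(p)+M[:3,3]
    return np.array([c["cx"]-c["fx"]*q[0]/q[2], c["cy"]+c["fy"]*q[1]/q[2]])
E
python3 - <<'E'
from h import *
a=snap("top","top.png"); b=snap("scene","scene.png")
for c in(a,b): print({k:(np.round(v,2) if k!="pixels" else v.shape) for k,v in c.items()})
E
```

```text
pics
{'pixels': (384, 512, 3), 'fx': np.float64(394.73), 'fy': np.float64(394.73), 'cx': np.float64(255.79), 'cy': np.float64(192.11), 'cam_to_world': array([[ 3.00000e-02,  9.80000e-01, -1.80000e-01,  2.60620e+02],
       [-1.00000e+00,  3.00000e-02, -0.00000e+00, -2.92900e+01],
       [ 0.00000e+00,  1.80000e-01,  9.80000e-01,  1.34685e+03],
       [ 0.00000e+00,  0.00000e+00,  0.00000e+00,  1.00000e+00]])}
{'pixels': (384, 512, 3), 'fx': np.float64(399.79), 'fy': np.float64(399.79), 'cx': np.float64(251.58), 'cy': np.float64(190.34), 'cam_to_world': array([[ 5.7000e-01,  3.7000e-01, -7.3000e-01, -6.2913e+02],
       [-8.2000e-01,  2.6000e-01, -5.1000e-01, -7.7539e+02],
       [ 0.0000e+00,  8.9000e-01,  4.6000e-01,  7.3963e+02],
       [ 0.0000e+00,  0.0000e+00,  0.0000e+00,  1.0000e+00]])}
```

View pics/top.png

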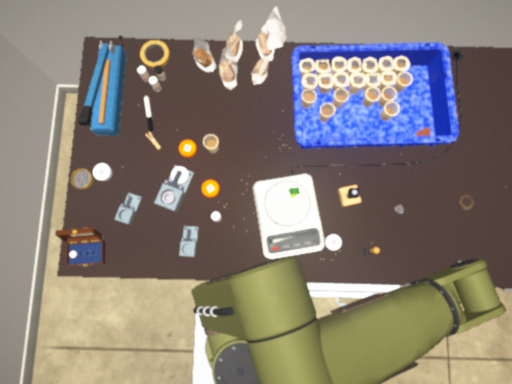

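View pics/scene.png

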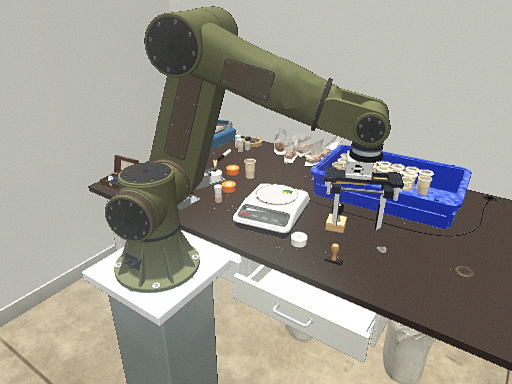

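The top view shows the holder with the key at about (350,195), the large clamp at (175,188) with its tin up and to the right at (183,173), the cup at (211,142) and the vial at (216,216). The two smaller clamps are look-alikes.

Run:
```python
from h import *
a=snap("top")
im=a["pixels"][:,:,::-1]
x=cv2.resize(im[150:225,140:230],None,fx=6,fy=6,interpolation=cv2.INTER_CUBIC)
y=cv2.resize(im[175:225,320:365],None,fx=9,fy=9,interpolation=cv2.INTER_CUBIC)[:450]
cv2.imwrite("pics/crop.png",cv2.resize(np.hstack([x,cv2.copyMakeBorder(y,0,0,0,0,0)]),None,fx=.82,fy=.82))
print(ray(a,350,195,30),ray(a,353,192,80),ray(a,168,197,50),ray(a,181,174,27),ray(a,216,216,64),ray(a,211,142,76),ray(a,333,242,27),ray(a,375,250,60))
g=cv2.cvtColor(im,cv2.COLOR_BGR2HSV)
m=cv2.inRange(g,(12,60,120),(28,255,255)); m[:,:330]=0;m[:,370:]=0;m[:175]=0;m[215:]=0
c=max(cv2.findContours(m,0,2)[0],key=cv2.contourArea); print(cv2.minAreaRect(c))
```

```text
[ 497.8950791  -344.01940741   30.        ] [ 499.09769279 -342.01049904   80.        ] [470.87579611 266.96218421  50.        ] [555.60032959 233.05331358  27.        ] [410.06874649 102.87960077  64.        ] [657.07360288 129.62328842  76.        ] [ 338.24603921 -285.81607778   27.        ] [ 314.32742436 -414.80590776   60.        ]
((349.2647399902344, 195.05882263183594), (21.10059928894043, 21.82820701599121), 75.96376037597656)
```

View pics/crop.png

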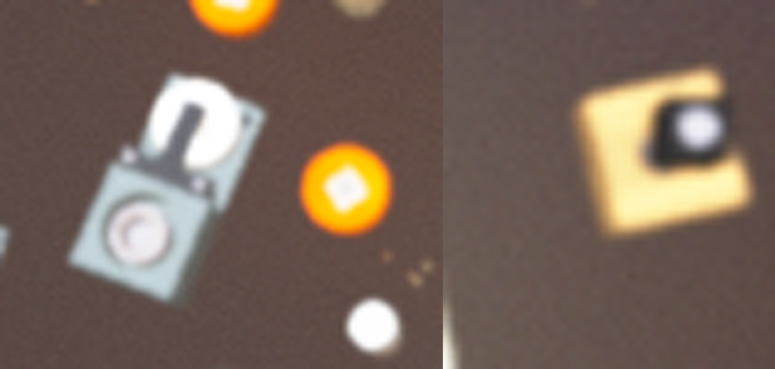

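The crop shows the clamp's recess at the lower left and the tin at the upper right, so +x points at about -0.38 rad in the world. The black key grip, with a bright spot on top, stands on the holder at about (353,192.5).

Emit:
play_rows(translation=[[0.05,0.03,0.02],[0.1,0.06,0.04],[0.15,0.09,0.04],[0.2,0.12,0.04],[0.25,0.15,0.04],[0.25,0.16,0.04],[0.25,0.16,0.04]], yaw=[0,0,0,0,0,0,0], hand=1)

```text
clock: 1.02
eef_pos: [469.9, -343.7, 245.3]
eef_rot: [-3.141, 0.0, 0.413]
wrist_force: [-0.5, -0.2, 0.1]
finger_gap: 94.2
finger_force: 0.0
```

Run:
```python
from h import *
w=snap("wrist","w1.png"); s=telemetry.read_state(); print(s["eef_pos"],s["eef_rot"],s["joints"],s["clock"],np.round(w["T_tool_cam"],3),w["fx"])
print(proj(w,[499,-342,80]), [k for k in w], np.round(s["wrist_force"],2))
```

```text
[ 469.48170965 -344.36966454  245.43444168] [-3.14149625e+00  2.78524066e-04  4.11513151e-01] [-6.95670087e-01  3.46387049e-01  1.36713074e+00 -2.08122745e-04
  1.42828565e+00  4.63642683e-01] 1.075 [[-0.00000e+00  9.62000e-01  2.72000e-01  7.92470e+01]
 [ 1.00000e+00  1.00000e-03 -1.00000e-03  8.40000e-02]
 [-1.00000e-03  2.72000e-01 -9.62000e-01 -1.79327e+02]
 [ 0.00000e+00  0.00000e+00  0.00000e+00  1.00000e+00]] 319.78039388706543
[262.69434417 151.49808214] ['pixels', 'fx', 'fy', 'cx', 'cy', 'T_tool_cam', 'cam_to_world'] [ 0.33  0.11 -0.05]
```

View pics/w1.png

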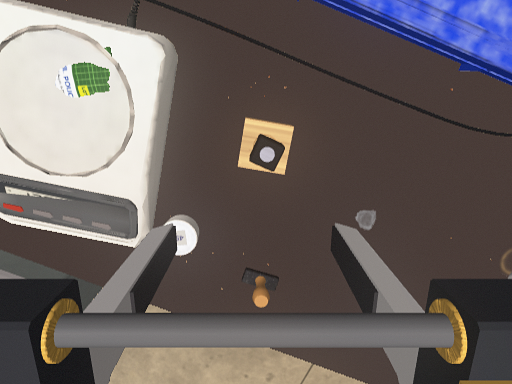

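The wrist view shows the holder around (266,147), the black square grip, turned, at (267,153) with its bright spot at (266,155), the spare tin at (183,235) and the stamp at (260,290).

```bash
cat >> h.py <<'E'
def key(c,ctr,z=80,r=30,thr=60):
    u,v=map(int,ctr); g=c["pixels"].max(2).copy(); m=(g<thr).astype(np.uint8)*255
    k=np.zeros_like(m); cv2.circle(k,(u,v),r,255,-1); m&=k
    c2=max(cv2.findContours(m,0,2)[0],key=cv2.contourArea)
    hull=cv2.convexHull(c2); box=cv2.boxPoints(cv2.minAreaRect(hull))
    W=np.array([ray(c,*p,z)[:2] for p in hull[:,0,:]],np.float32)
    return cv2.minAreaRect(W), hull[:,0].min(0),hull[:,0].max(0)
E
python3 - <<'E'
from h import *
w=snap("wrist")
for t in(40,50,60,70): print(t,key(w,(267,153),thr=t))
g=w["pixels"]; print(g[150,267],g[140,262],g[200,300],g[165,275])
m=(g.min(2)>140).astype(np.uint8)*255; m2=np.zeros_like(m); m2[140:168,255:280]=m[140:168,255:280]
M=cv2.moments(m2); p=(M["m10"]/M["m00"],M["m01"]/M["m00"]); print(p,ray(w,*p,80))
E
```

```text
40 (((512.8084716796875, -360.3859558105469), (0.0, 0.0), 0.0), array([283, 146], dtype=int32), array([283, 146], dtype=int32))
50 (((513.5447998046875, -333.6859436035156), (3.5928127765655518, 8.791720390319824), 37.48688507080078), array([257, 134], dtype=int32), array([265, 138], dtype=int32))
60 (((499.82940673828125, -346.2845153808594), (30.790054321289062, 30.986406326293945), 89.54393005371094), array([249, 134], dtype=int32), array([283, 169], dtype=int32))
70 (((499.6869201660156, -346.0964050292969), (31.240236282348633, 31.283100128173828), 89.32655334472656), array([249, 134], dtype=int32), array([283, 169], dtype=int32))
[192 187 197] [63 55 51] [76 63 59] [43 35 34]
(266.7537688442211, 154.88442211055278) [ 497.0426464  -348.29782119   80.        ]
```

Emit:
play_rows(translation=[[0.01,0,-0.01],[0.02,0,-0.02],[0.027,-0.004,-0.03],[0.027,-0.004,-0.04],[0.027,-0.004,-0.05],[0.027,-0.004,-0.06],[0.027,-0.004,-0.07],[0.027,-0.004,-0.075],[0.027,-0.004,-0.075]], yaw=[0.18,0.36,0.54,0.72,0.9,1.05,1.159,1.159,1.159])

```text
clock: 2.25
eef_pos: [496.7, -348.6, 170.4]
eef_rot: [-3.141, -0.0, 1.567]
wrist_force: [0.8, -0.5, -0.5]
finger_gap: 94.1
finger_force: 0.0
```

Run:
```python
from h import *
w=snap("wrist","w2.png"); s=telemetry.read_state(); print(s["eef_pos"],s["eef_rot"],s["joints"])
print(proj(w,[497,-348,88]))
g=w["pixels"]; u,v=map(int,proj(w,[497,-348,88]))
m=(g.min(2)>140).astype(np.uint8)*255; m2=np.zeros_like(m); m2[v-22:v+22,u-22:u+22]=m[v-22:v+22,u-22:u+22]
M=cv2.moments(m2); p=(M["m10"]/M["m00"],M["m01"]/M["m00"]); print(p,ray(w,*p,88),ray(w,*p,80))
cv2.imwrite("pics/w2c.png",cv2.resize(g[v-60:v+60,u-80:u+80,::-1],None,fx=4,fy=4))
```

```text
[ 496.87281589 -348.50476814  170.74833956] [3.14135981e+00 1.96666851e-04 1.56801056e+00] [-6.72000330e-01  4.54369524e-01  1.39165565e+00 -1.01792622e-05
  1.29526285e+00 -6.69211815e-01]
[253.91005637 197.15397633]
(250.98611111111111, 192.49722222222223) [ 494.52608677 -343.85195852   88.        ] [ 494.45553845 -346.1303143    80.        ]
```

View pics/w2c.png

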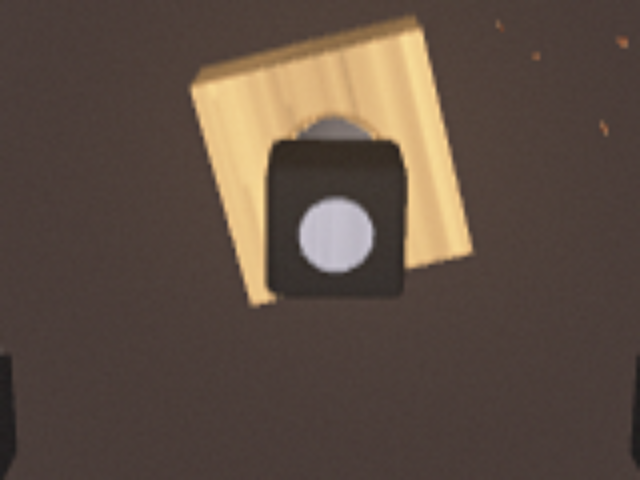

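The grip is square to the fingers and about 2–3 mm off centre. I'll descend and grip.

Emit:
play_rows(translation=[[-0.0015,0.002,-0.03],[-0.0015,0.002,-0.06],[-0.0015,0.002,-0.09],[-0.0015,0.002,-0.116],[-0.0015,0.002,-0.116],[-0.0015,0.002,-0.116]], yaw=[0,0,0,0,0,0])

```text
clock: 3.05
eef_pos: [496.1, -346.5, 55.9]
eef_rot: [3.14, 0.001, 1.57]
wrist_force: [0.0, -0.7, 0.6]
finger_gap: 93.9
finger_force: 0.0
```

Emit:
play_rows(translation=[[0,0,0],[0,0,0],[0,0,0],[0,0,0],[0,0,0],[0,0,0],[0,0,0],[0,0,0]], yaw=[0,0,0,0,0,0,0,0], hand=0, force=20)

```text
clock: 4.05
eef_pos: [495.7, -346.0, 54.5]
eef_rot: [3.141, 0.0, 1.571]
wrist_force: [0.7, -0.5, -0.3]
finger_gap: 30.8
finger_force: 20.0
```

Emit:
play_rows(translation=[[0,0,0.04],[0,0,0.08],[0,0.01,0.13],[0,0.05,0.145],[0,0.1,0.145],[0,0.15,0.145],[0,0.2,0.145],[0,0.25,0.145],[-0.005,0.3,0.145],[-0.01,0.35,0.145],[-0.015,0.4,0.145],[-0.02,0.45,0.145]], yaw=[0,0,0,0,0,0,0,0,0,0,0,0])

```text
clock: 5.55
eef_pos: [475.0, 105.5, 199.3]
eef_rot: [-3.141, 0.0, 1.571]
wrist_force: [0.5, -0.2, -1.7]
finger_gap: 29.9
finger_force: 20.0
```

Emit:
play_rows(translation=[[-0.002,0.04,0],[-0.004,0.065,0],[-0.005,0.077,0],[-0.005,0.077,0],[-0.005,0.077,0]], yaw=[0,0,0,0,0])

```text
clock: 6.18
eef_pos: [470.7, 180.1, 199.4]
eef_rot: [-3.141, 0.0, 1.57]
wrist_force: [0.4, -0.1, -1.0]
finger_gap: 29.9
finger_force: 20.0
```

Run:
```python
from h import *
w=snap("wrist","w3.png"); s=telemetry.read_state(); print(s["eef_pos"],s["eef_rot"],s["finger_gap"])
u,v=map(int,proj(w,[471,267,43])); print(u,v)
cv2.imwrite("pics/w3c.png",cv2.resize(w["pixels"][max(0,v-90):v+100,max(0,u-130):u+130,::-1],None,fx=3,fy=3,interpolation=cv2.INTER_CUBIC))
print(max(0,u-130),max(0,v-90))
```

```text
[470.76926832 180.12909538 199.41449517] [-3.14146880e+00  1.54329952e-04  1.56975561e+00] 29.857880432976916
253 93
123 3
```

View pics/w3c.png

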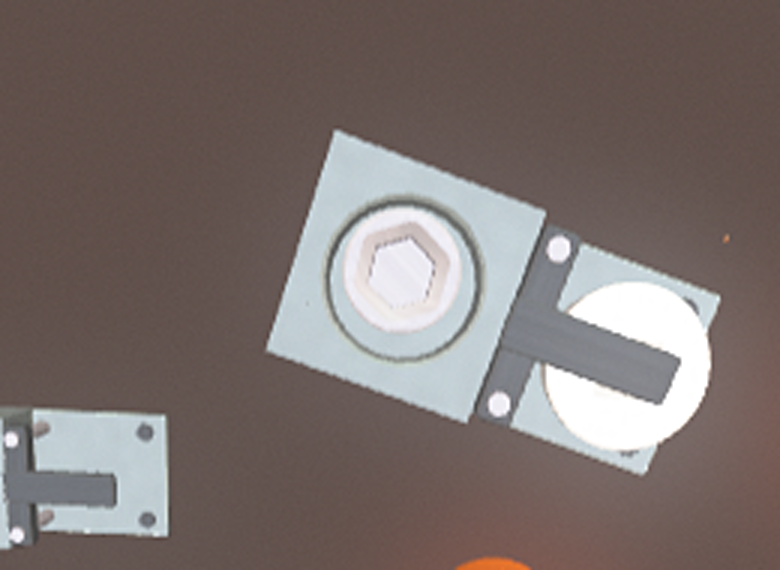

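The clamp is clear: the socket centre is at about full-image pixel (257,93.7), with hexagon corners roughly at the image's top and bottom (along world y). The strap and tin lie to the lower right. Next I'll refine the socket and work out which way the key's hex points.

Run:
```python
from h import *
np.set_printoptions(linewidth=250)
w=snap("wrist"); g=w["pixels"][:,:,::-1]
w2=cv2.imread("pics/w2.png")
print(cv2.resize(w2[162:176,238:268].mean(2).astype(np.uint8),None,fx=1,fy=1))
hsv=cv2.cvtColor(g,cv2.COLOR_BGR2HSV)
sub=g[66:120,228:288].astype(int)
print(sub[::3,::3,2]); print(sub[::3,::3,0])
```

```text
[[184 185 183 177 171 169 175 175 175 179 180 180 179 179 177 176 172 173 175 181 182 178 168 161 173 179 178 179 182 185]
 [182 184 186 180 174 168 169 167 173 176 181 180 181 178 178 178 173 172 178 182 186 180 171 159 172 180 179 179 180 184]
 [182 185 188 180 174 171 165 161 171 177 180 181 181 180 180 176 168 166 169 175 182 177 173 164 168 181 179 181 181 183]
 [182 183 186 183 176 171 167 162 166 176 180 182 176 176 168 160 147 146 144 150 162 162 163 157 162 180 179 179 181 183]
 [181 183 186 185 177 173 168 164 166 176 172 171 156 171 135 129 119 122 116 122 122 138 145 142 145 165 175 180 181 183]
 [182 182 185 189 179 174 170 166 164 169 155 159 149 152 115 100 105 108 110 112 109 123 139 142 141 144 151 174 182 182]
 [182 182 183 188 182 174 171 168 158 148 141 170 133  96 101 105 109 111 113 117 114 114 114 124 142 150 149 154 172 184]
 [184 182 184 188 184 177 175 162 151 139 125 134  96 100 107 108 110 113 115 117 119 117 120 118 120 136 154 152 151 174]
 [184 181 182 186 189 183 173 151 171 140  93  98 104 106 109 113 114 117 120 121 121 122 123 123 126 124 125 161 17
[... 2912 characters left out ...]
42 242 171 206 244 215 218 105 222]
 [214 133 214 209 241 224 245 242 243 240 240 242 243 221 213 241 218 220 102 208]
 [214 147 216 209 246 229 222 243 242 242 241 239 245 223 225 243 217 218 103 209]
 [212 177 219 215 242 242 232 228 243 242 243 241 219 224 243 234 217 219 110 220]
 [212 194 164 215 209 242 240 234 230 228 230 227 225 228 246 215 214 211 174 216]
 [211 212 116 215 216 195 245 240 236 235 231 235 243 244 220 216 215 104 199 212]
 [210 210 192 173 213 216 206 233 244 243 242 243 233 211 217 219 205 164 213 212]
 [210 210 213 174 201 214 213 213 210 200 205 216 217 216 219 214 126 207 213 213]
 [211 211 215 208 177 195 215 210 210 212 214 216 216 214 203 129 205 212 213 213]]
```

Run:
```python
from h import *
g=cv2.imread("pics/w3.png")[68:118,230:285]; w2=cv2.imread("pics/w2.png")[155:180,235:275]
l=cv2.createCLAHE(3,(2,2)).apply(g[:,:,0])
a=cv2.resize(cv2.cvtColor(l,cv2.COLOR_GRAY2BGR),None,fx=8,fy=8,interpolation=cv2.INTER_CUBIC)
b=cv2.resize(cv2.convertScaleAbs(w2,alpha=1.4,beta=-20),(340,212),interpolation=cv2.INTER_CUBIC)
o=np.zeros((400,780,3),np.uint8); o[:,:440]=a; o[:212,440:]=b; cv2.imwrite("pics/hx.png",o)
```

```text
(no output)
```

View pics/hx.png

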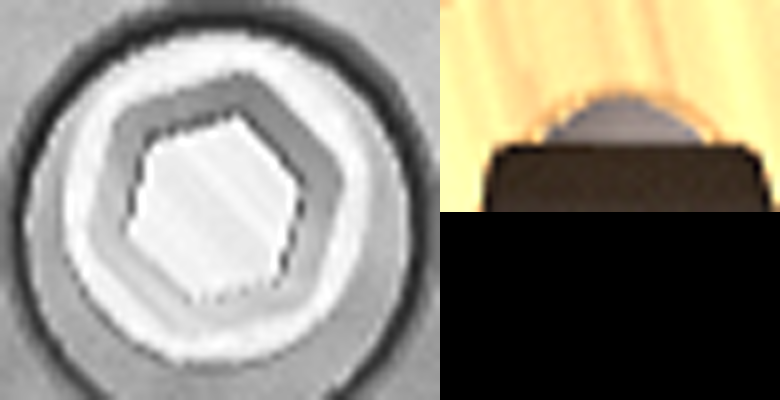

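The socket hexagon is centred at pixel (256.6,93.4). Its corners are at about 14° (mod 60°) in the world. On the right of the picture the visible part of the shank looks like a corner facing +y. Next: world position, and where the key sits in the fingers.

Run:
```python
from h import *
w=snap("wrist"); s=telemetry.read_state(); p=np.array(s["eef_pos"])
print(p, ray(w,256.6,93.4,43), ray(w,256.9,94,31))
t=[p[0],p[1],p[2]+33.6]; u,v=proj(w,t); print(u,v)
g=w["pixels"]; ui,vi=int(u),int(v)
sub=g[max(0,vi-40):vi+40,ui-40:ui+40].min(2); 
n,l,st,ce=cv2.connectedComponentsWithStats((sub>140).astype(np.uint8)); 
for i in range(1,n):
    if st[i,4]>60: c=ce[i]+[ui-40,max(0,vi-40)]; print(st[i],c,ray(w,*c,p[2]+33.6)-t)
```

```text
[470.77014256 180.29051199 199.48962751] [474.11271286 267.15262123  43.        ] [474.54539057 266.83024966  31.        ]
253.55539398131154 264.04192452277334
[  0   0  13  59 413] [217.03389831 244.30266344] [-18.12119482  10.91791496   0.        ]
[ 69   0  11  50 300] [288.62       240.87333333] [17.37882477 12.70484711  0.        ]
[ 25  26  32  29 730] [253.30273973 263.9630137 ] [-0.12775525  0.04456343  0.        ]
```

Emit:
play_rows(translation=[[0.0035,0.04,0],[0.0035,0.08,-0.02],[0.0035,0.0868,-0.06],[0.0035,0.0868,-0.089],[0.0035,0.0868,-0.089],[0.0035,0.0868,-0.089],[0.0035,0.0868,-0.089]], yaw=[-0.1,-0.2,-0.28,-0.28,-0.28,-0.28,-0.28])

```text
clock: 7.2
eef_pos: [474.8, 267.9, 111.9]
eef_rot: [3.14, -0.002, 1.291]
wrist_force: [0.4, 0.0, -2.0]
finger_gap: 29.9
finger_force: 20.0
```

Emit:
play_rows(translation=[[0,0,-0.006],[0,0,-0.011],[0,0,-0.014],[0,0,-0.017],[0,0,-0.0195],[0,0,-0.0195]], yaw=[0,0,0,0,0,0])

```text
clock: 7.95
eef_pos: [474.1, 267.8, 90.8]
eef_rot: [-3.141, 0.0, 1.291]
wrist_force: [-0.1, 0.1, -2.0]
finger_gap: 29.6
finger_force: 20.0
```

Emit:
play_rows(translation=[[0,-0.0007,-0.001],[0,-0.0007,-0.002],[0,-0.0007,-0.003],[0,-0.0007,-0.004],[0,-0.0007,-0.004]], yaw=[0,0,0,0,0])

```text
clock: 8.57
eef_pos: [474.1, 267.1, 86.9]
eef_rot: [-3.142, 0.0, 1.291]
wrist_force: [0.9, -0.4, -0.8]
finger_gap: 29.6
finger_force: 20.0
```

Emit:
play_rows(translation=[[0,0,-0.001],[0,0,-0.002],[0,0,-0.003],[0,0,-0.003]], yaw=[0,0,0,0])

```text
clock: 9.07
eef_pos: [474.1, 267.1, 83.9]
eef_rot: [-3.142, -0.0, 1.291]
wrist_force: [0.1, 0.6, -1.5]
finger_gap: 29.6
finger_force: 20.0
```

Emit:
play_rows(translation=[[0,0,-0.001],[0,0,-0.002],[0,0,-0.002]], yaw=[0,0,0])

```text
clock: 9.45
eef_pos: [474.1, 267.5, 82.0]
eef_rot: [-3.142, -0.001, 1.291]
wrist_force: [-1.7, 4.5, -0.2]
finger_gap: 30.1
finger_force: 20.0
```

Emit:
play_rows(translation=[[-0.0003,0.0008,0],[-0.0003,0.0008,-0.001],[-0.0003,0.0008,-0.002],[-0.0003,0.0008,-0.002]], yaw=[0,0,0,0])

```text
clock: 9.95
eef_pos: [473.8, 267.7, 79.7]
eef_rot: [-3.141, 0.0, 1.291]
wrist_force: [-0.1, 0.4, -1.7]
finger_gap: 29.7
finger_force: 20.0
```

Free again. The key is going in, so I'll carry on to just above the floor.

Emit:
play_rows(translation=[[0,0,-0.0015],[0,0,-0.003],[0,0,-0.0045],[0,0,-0.0045]], yaw=[0,0,0,0])

```text
clock: 10.45
eef_pos: [473.8, 267.8, 75.3]
eef_rot: [-3.141, 0.0, 1.291]
wrist_force: [0.1, 0.2, -1.4]
finger_gap: 29.9
finger_force: 20.0
```

Emit:
play_rows(translation=[[0,0,-0.0015],[0,0,-0.003],[0,0,-0.004],[0,0,-0.004]], yaw=[0,0,0,0])

```text
clock: 10.95
eef_pos: [473.8, 267.8, 71.3]
eef_rot: [-3.141, 0.0, 1.291]
wrist_force: [0.5, 0.3, -2.2]
finger_gap: 30.1
finger_force: 20.0
```

Emit:
play_rows(translation=[[0,0,0],[0,0,0],[0,0,0],[0,0,0],[0,0,0],[0,0,0]], yaw=[0,0,0,0,0,0], hand=1)

```text
clock: 11.7
eef_pos: [473.8, 267.9, 71.4]
eef_rot: [3.142, 0.0, 1.291]
wrist_force: [0.2, -0.5, -0.2]
finger_gap: 86.9
finger_force: 0.0
```

Emit:
play_rows(translation=[[0,0,0],[0,0,0],[0,0,0],[0,0,0],[0,0,0],[0,0,0],[0,0,0],[0,0,0],[0,0,0],[0,0,0],[0,0,0],[0,0,0]], yaw=[0.17,0.34,0.51,0.68,0.85,1.02,1.19,1.36,1.5,1.5708,1.5708,1.5708])

```text
clock: 13.2
eef_pos: [473.8, 267.9, 71.4]
eef_rot: [-3.142, -0.0, 2.86]
wrist_force: [-0.6, -0.2, -0.7]
finger_gap: 93.9
finger_force: 0.0
```

Run:
```python
from h import *
w=snap("wrist","w4.png"); s=telemetry.read_state(); print(s["eef_pos"],s["eef_rot"],s["joints"][5],s["clock"])
p=s["eef_pos"]; u,v=proj(w,[p[0],p[1],104]); ui,vi=int(u),int(v); print(u,v)
g=w["pixels"]; sub=g[vi-30:vi+30,ui-30:ui+30].min(2)
n,l,st,ce=cv2.connectedComponentsWithStats((sub>140).astype(np.uint8))
for i in range(1,n):
    if st[i,4]>60: c=ce[i]+[ui-30,vi-30]; print(st[i],c,ray(w,*c,104))
```

```text
[473.83114521 267.88857445  71.43467154] [-3.14156704e+00 -1.85696867e-05  2.86023854e+00] -0.8421611187316262 13.25
254.00572616848797 263.4967906065651
[57  6  3 38 98] [282.15306122 259.44897959] [475.6150821  282.24249504 104.        ]
[ 12  17  32  29 739] [251.85385656 263.97428958] [473.78549183 266.7600573  104.        ]
[ 10  47  50  13 236] [261.83898305 289.66101695] [489.54281606 267.60265187 104.        ]
```

View pics/w4.png

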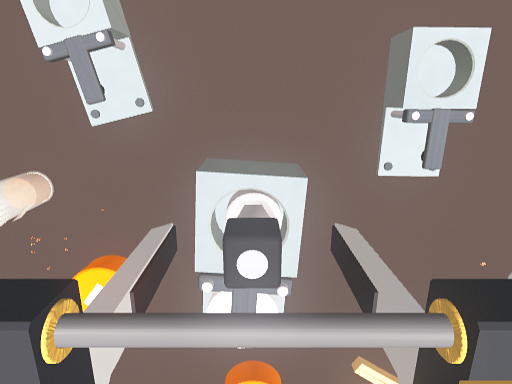

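The key stands upright in the socket, its spot at (252,264), square to the fingers. I'll grip and turn.

Emit:
play_rows(translation=[[0,-0.0006,0],[0,-0.0006,0],[0,-0.0006,0],[0,-0.0006,0],[0,-0.0006,0],[0,-0.0006,0],[0,-0.0006,0],[0,-0.0006,0]], yaw=[0,0,0,0,0,0,0,0], hand=0, force=20)

```text
clock: 14.25
eef_pos: [473.8, 267.3, 71.4]
eef_rot: [-3.142, 0.0, 2.862]
wrist_force: [-0.7, -0.9, -0.9]
finger_gap: 29.9
finger_force: 20.0
```

Emit:
play_rows(translation=[[0,0,0],[0,0,0],[0,0,0],[0,0,0],[0,0,0]], yaw=[-0.1,-0.2,-0.3,-0.4,-0.5])

```text
clock: 14.88
eef_pos: [473.9, 267.4, 71.5]
eef_rot: [3.141, 0.0, 2.358]
wrist_force: [0.6, 0.1, -0.2]
finger_gap: 30.1
finger_force: 20.0
```

```bash
python3 -c "
from h import *
s=telemetry.read_state(); print(s['eef_pos'],s['eef_rot'],s['wrist_force'],s['moment'])"
```

```text
[473.92001766 267.4475938   71.45472481] [3.14117237e+00 3.99389658e-06 2.35849320e+00] [ 0.57398975  0.14147989 -0.2266698 ] [ 0.2954752  -0.26663026  0.11233984]
```

Emit:
play_rows(translation=[[0,0,0],[0,0,0],[0,0,0],[0,0,0],[0,0,0],[0,0,0],[0,0,0],[0,0,0],[0,0,0],[0,0,0]], yaw=[-0.13,-0.26,-0.39,-0.52,-0.65,-0.78,-0.91,-1.0,-1.07,-1.07])

```text
clock: 16.12
eef_pos: [473.9, 267.3, 71.5]
eef_rot: [3.142, -0.0, 1.292]
wrist_force: [0.7, 0.6, -0.3]
finger_gap: 30.3
finger_force: 20.0
```

```bash
python3 -c "
from h import *
s=telemetry.read_state(); print(s['eef_pos'],s['eef_rot'],s['wrist_force'],s['moment'])"
```

```text
[473.85739447 267.32720214  71.47107528] [ 3.14151837e+00 -8.87700249e-05  1.29207371e+00] [ 0.73906384  0.57735639 -0.30545889] [ 0.0467396   0.00712842 -0.00475027]
```

Emit:
play_rows(translation=[[0,0,0],[0,0,0],[0,0,0],[0,0,0],[0,0,0],[0,0,0]], yaw=[0,0,0,0,0,0], hand=1)

```text
clock: 16.88
eef_pos: [473.8, 267.3, 71.4]
eef_rot: [3.142, 0.0, 1.292]
wrist_force: [-0.3, -0.6, -0.4]
finger_gap: 86.6
finger_force: 0.0
```

Emit:
play_rows(translation=[[0,0,0],[0,0,0],[0,0,0],[0,0,0],[0,0,0],[0,0,0],[0,0,0],[0,0,0],[0,0,0],[0,0,0],[0,0,0],[0,0,0]], yaw=[0.17,0.34,0.51,0.68,0.85,1.02,1.19,1.36,1.5,1.5708,1.5708,1.5708])

```text
clock: 18.38
eef_pos: [473.8, 267.3, 71.5]
eef_rot: [3.142, -0.0, 2.861]
wrist_force: [0.4, 0.0, -1.3]
finger_gap: 93.9
finger_force: 0.0
```

Emit:
play_rows(translation=[[0,0,0],[0,0,0],[0,0,0],[0,0,0],[0,0,0],[0,0,0],[0,0,0],[0,0,0]], yaw=[0,0,0,0,0,0,0,0], hand=0, force=20)

```text
clock: 19.38
eef_pos: [473.9, 267.4, 71.5]
eef_rot: [3.141, 0.0, 2.862]
wrist_force: [-0.3, 0.6, -0.6]
finger_gap: 29.6
finger_force: 20.0
```

Emit:
play_rows(translation=[[0,0,0],[0,0,0],[0,0,0],[0,0,0],[0,0,0]], yaw=[-0.1,-0.2,-0.3,-0.4,-0.5])

```text
clock: 20.0
eef_pos: [473.8, 267.3, 71.5]
eef_rot: [3.142, 0.0, 2.359]
wrist_force: [-0.7, 0.9, 0.3]
finger_gap: 29.8
finger_force: 20.0
```

```bash
python3 -c "
from h import *
s=telemetry.read_state(); print(s['eef_pos'],s['eef_rot'],s['wrist_force'],s['moment'])"
```

```text
[473.8406956  267.33056527  71.47238991] [3.14152421e+00 3.54131221e-07 2.35927147e+00] [-0.69144457  0.88332396  0.2937103 ] [ 0.12681656 -0.15425669  0.11124223]
```

Emit:
play_rows(translation=[[0,0,0],[0,0,0],[0,0,0]], yaw=[-0.06,-0.12,-0.18])

```text
clock: 20.38
eef_pos: [473.8, 267.3, 71.4]
eef_rot: [-3.142, -0.0, 2.181]
wrist_force: [-0.6, 0.1, 0.3]
finger_gap: 29.7
finger_force: 20.0
```

```bash
cat > m.py <<'E'
from h import *
s=telemetry.read_state(); print(s['eef_rot'],s['wrist_force'],s['moment'],s['finger_gap'])
E
python3 m.py
```

```text
[-3.14155743e+00 -2.51753527e-05  2.18054222e+00] [-0.56026562  0.11942971  0.32463386] [ 0.13020965 -0.05189241  0.13817061] 29.654883186004295
```

Emit:
play_rows(translation=[[0,0,0],[0,0,0]], yaw=[-0.05,-0.1])

```text
clock: 20.62
eef_pos: [473.8, 267.3, 71.4]
eef_rot: [-3.141, -0.0, 2.081]
wrist_force: [-0.7, 0.8, -0.8]
finger_gap: 29.6
finger_force: 20.0
```

```bash
python3 m.py
```

```text
[-3.14142305e+00 -2.50589721e-05  2.08085019e+00] [-0.72946338  0.76718182 -0.75623821] [ 0.11728375 -0.05427673  0.06804577] 29.581244792554706
```

Emit:
play_rows(translation=[[0,0,0],[0,0,0]], yaw=[-0.05,-0.1])

```text
clock: 20.88
eef_pos: [473.8, 267.3, 71.5]
eef_rot: [-3.142, -0.0, 1.981]
wrist_force: [-0.5, -0.2, 0.3]
finger_gap: 29.8
finger_force: 20.0
```

```bash
python3 m.py
```

```text
[-3.14155057e+00 -2.77024122e-05  1.98099576e+00] [-0.48366664 -0.18105543  0.29935774] [ 0.13083827 -0.03327406  0.14892921] 29.839628765345818
```

Emit:
play_rows(translation=[[0,0,0],[0,0,0]], yaw=[-0.05,-0.1])

```text
clock: 21.12
eef_pos: [473.8, 267.3, 71.5]
eef_rot: [-3.141, 0.0, 1.881]
wrist_force: [-0.9, 1.1, 0.3]
finger_gap: 29.8
finger_force: 20.0
```

```bash
python3 m.py
```

```text
[-3.14149269e+00  3.63175543e-05  1.88111692e+00] [-0.90854144  1.05116834  0.32654905] [0.10263365 0.04503023 0.22160857] 29.755759758705562
```

Emit:
play_rows(translation=[[0,0,0]], yaw=[-0.05])

```text
clock: 21.25
eef_pos: [473.7, 267.3, 71.4]
eef_rot: [-3.141, 0.0, 1.831]
wrist_force: [-0.4, 2.2, 0.4]
finger_gap: 30.0
finger_force: 20.0
```

```bash
python3 m.py
```

```text
[-3.14143408e+00  3.15813225e-05  1.83110978e+00] [-0.39725226  2.21805814  0.44604906] [0.07588521 0.0432643  0.27827973] 30.045734479274277
```

Emit:
play_rows(translation=[[0,0,0]], yaw=[-0.04])

```text
clock: 21.38
eef_pos: [473.8, 267.4, 71.5]
eef_rot: [-3.141, 0.0, 1.792]
wrist_force: [-0.9, 0.1, 0.5]
finger_gap: 29.6
finger_force: 20.1
```

```bash
python3 m.py
```

```text
[-3.14148985e+00  9.65657172e-05  1.79166323e+00] [-0.93745049  0.090599    0.53383887] [0.10600301 0.05732258 0.57758538] 29.637828030477916
```

At the stop: the moment jumped to 0.58 N m. I'll relax slightly, release and lift away.

Emit:
play_rows(translation=[[0,0,0],[0,0,0]], yaw=[0.02,0.03])

```text
clock: 21.62
eef_pos: [473.8, 267.3, 71.5]
eef_rot: [-3.141, -0.0, 1.824]
wrist_force: [-1.2, 0.4, 0.4]
finger_gap: 30.1
finger_force: 20.0
```

Emit:
play_rows(translation=[[0,0,0],[0,0,0],[0,0,0],[0,0,0],[0,0,0],[0,0,0],[0,0,0]], yaw=[0,0,0,0,0,0,0], hand=1)

```text
clock: 22.5
eef_pos: [473.8, 267.3, 71.5]
eef_rot: [-3.142, -0.0, 1.822]
wrist_force: [-0.2, -0.2, -0.0]
finger_gap: 93.2
finger_force: 0.0
```

Emit:
play_rows(translation=[[0,0,0.02],[0,0,0.05],[0,0,0.09],[0,0,0.13],[0,-0.05,0.13],[0,-0.09,0.13],[0,-0.09,0.13],[0,-0.09,0.13]], yaw=[0,0,0,0,0,0,0,0])

```text
clock: 23.5
eef_pos: [473.9, 177.7, 201.5]
eef_rot: [3.141, -0.0, 1.822]
wrist_force: [0.3, 0.6, 0.8]
finger_gap: 94.0
finger_force: 0.0
```

```bash
python3 m.py; python3 -c "
from h import *
w=snap('wrist','w5.png')"
```

```text
[ 3.14136366e+00 -1.49419809e-04  1.82223332e+00] [0.31710549 0.61008273 0.81569405] [ 0.00058541 -0.07226949 -0.01852804] 93.97298913060183
```

View pics/w5.png

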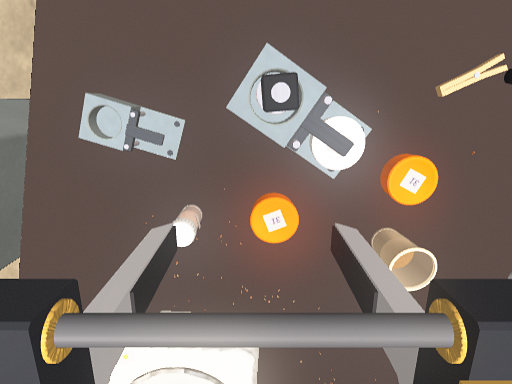

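The picture shows the key standing upright in the socket at (281,92), the strap down on the tin at (338,143), and the vial and cup in place. I turned about 2.6 rad in all before the stop, which fits the starting range.

```bash
python3 -c "
from h import *
print(manip.sign_off())"
```

```text
the job is handed in; nothing more can be done
None
```

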